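# Fit the fume extractor's nozzle and switch it on

### The arm

A 6-joint arm with a two-finger parallel gripper is mounted at the origin on the work surface. World frame = base frame: x ahead of the robot, y to its left, z up, the work surface at z = 0. Lengths are in m, angles in rad, forces in N, time in s.
With the tool pointing down it reaches from about 0.4 to 0.825 m from the base axis. Payload 7 kg.
Tool frame: the origin (TCP) lies at the very end of the fingers, on their centre line; the grasp point (between the pads) lies 19 mm behind it (arm.grasp_offset is the distance from the TCP to the grasp point, in m); z points along the fingers, y is the line along which they close (so a half turn about z gives the same grasp; the last joint's range is limited). The gripper opens to 88 mm and grips with 3 to 60 N. Pads are 19 mm wide; open, the fingers measure 130 mm over their backs; the gripper's body (78 mm by 193 mm) begins 47 mm behind the grasp point.
Start: joints at [1.518, 0.359, 0.012, 0, -1.224, -0.288], TCP at [0.226, 0.636, 0.227] pointing down, gripper open.
Joint ranges: [-3.07, 3.07], [-1.43, 2.12], [-1.02, 1.25], [-3.03, 1.67], [-3.05, -0], [-3.03, 3.03]. Speed limits (rad/s): [2.39, 2.39, 3.01, 3.14, 3.14, 3.14].

### API

Orientations are given as [roll, pitch, yaw] about the fixed x, y, z axes, in that order (R = Rz(yaw) Ry(pitch) Rx(roll)).
In Python, from station import get_state, cams, arm, nets gives the robot as it stands.
- The arm moves only by the shell command python3 -m creep 'ROWS' [FORCE]. ROWS is a JSON object of lists of equal length, an entry for each row: "translation": the shift along the world's x, y, z in mm, a list of three; "spin": the turn about the world's z in rad; "gripper": the opening, from 0 (shut) to 1 (fully open). In form: {"translation": [[dx, dy, dz], ...], "spin": [spin, ...], "gripper": [gripper, ...]}. A call has 1 to 8 rows; each row shifts and turns the commanded pose from where the row before left it; what a row does not reach is not made up. A row lasts 1/10 s, in which the tool goes at most 50 mm and 8.59 degrees, less where a joint would pass 70% of its speed; a pose out of reach is approached as far as the arm can. A call is refused whole if a number of a shift passes 50 or a number of a turn 0.15, either way. A call with a gripper value outside its range is refused whole. The fingers move at their own pace and stop on an object; FORCE is the grip in N (left out, the last holds). Time passes only in rows, so rows that do not move let the fingers close. It gives the time, the measured TCP pose, the force, the opening and the grip force at its end, in the units of the state.
- get_state(): the state, without advancing time (a new reading comes with each control period).
- cams.grab_frame(name): name is "scene" or "top" or "wrist"; returns a dict with "img" (384x512x3 uint8, red, green, blue), "mtx" (3x3 intrinsics, pixels), "D" ([k1, k2, p1, p2, k3] as OpenCV has them; the pictures are not rectified), "R" (3x3) and "t" (3): a world point X has camera coordinates R X + t. Camera axes: x right, y down, z forward; pixel columns grow to the right and rows downward; lengths in m; the calibration is good to about 2 mm. A picture is of the moment at which its call begins. There is no depth.
- arm.job_done(): hands the job in; it is judged then, once.
Trained networks look in the newest picture that a camera, given by its name, has taken for a name from the list of things; names that differ only in an ending like _2 or _b are one class to them, and where a whole thing is asked for, a point or a joint stands for the part that bears it (a point fixed in the world has none). Each returns a list of dicts, best first, with "confidence" (0 to 1); they miss things now and then, are a little off and sometimes report something else, mostly with a low value. They report only what shows in the picture. A call takes as long as a camera call. They do not tell look-alikes from the thing itself.
- nets.search_frame(camera, label): "centre" ([x, y, z] in m, in world coordinates, good to about 4 mm: the middle of the surface that is visible of it).
- nets.pinpoint(camera, label): "centre" ([x, y, z] in m, in world coordinates, good to about 4 mm: a listed point, or the origin of a listed thing).
The state is a dict: "t": time; "q": joint angles; "qd": joint speeds; "joint_efforts": joint torques, N m; "eef_pos": TCP position; "ee_rot": TCP orientation; "force": force on the tool from outside, world axes, zero at the start; "moment": the same for the moment, N m; "width": finger opening in m; "gripper_force": force on a finger pad.
Only numpy, scipy, OpenCV 4.12 (cv2) and the standard library are available. Lean on these libraries where they do the work, as an engineer would, in place of code of your own. Each camera call takes 0.05 s, during which the arm holds its last target. There are 200 camera calls.

### The job

Before spot-welding cells, get the bench fume extractor ready: take the middle-width suction nozzle of the three and push it, thick cuff first, fully home on the extractor's leaning port, keeping hold of it until it sits down on the port's shoulder. Then let go and switch the extractor on by swinging its toggle lever right over, away from the robot. Leave the nozzle fully seated, and do not shove or knock over the other nozzles and the other things on the bench.

Things in the scene. Friction and masses are not known exactly. Their poses are not given: they have to be found in the camera images.
- nozzle: The nozzle to fit: stiff light grey plastic open tube, 130 mm long, 48 mm outside diameter, 40 mm bore throughout, with a cuff (58 mm outside diameter) on its lowest 35 mm. 60 to 130 g. Stands upright, cuff down, at any of three places; the other two nozzles stand at the others. Origin: on its axis, in the cuff-end face; z along the tube from cuff to plain end.
- nozzle_foot (a point): Centre of the nozzle's cuff-end face (same point and axes as nozzle).
- extractor: Fume extractor, fixed: grey base plate 200 (x) x 330 (y) x 18 mm thick, with a white blower drum (140 mm diameter, 71 mm thick, in a steel yoke 168 mm wide, 118 mm high, at y = +65 mm) and a toggle switch (at y = -115 mm). Origin: under the plate's centre, on the bench; z up, front (-x) roughly towards the robot.
- port: Suction port on the tilted drum: aluminium spigot 36 mm in diameter, 47 mm long, its last 12 mm tapering to 24 mm, rising from a dark round shoulder 68 mm in diameter, 14 mm above the drum's face. Origin: on the spigot's axis in the shoulder's plane, 136 mm above the bench; z points out along the spigot, leaning 30 degrees from vertical to the extractor's front (-x); y is level.
- port_seat (a point): Centre of the shoulder face, where the nozzle's cuff end comes to rest (same point and axes as port).
- port_mouth (a point): Centre of the spigot's free end, 47 mm out along the port's z from port_seat.
- switch (a joint): Angle of the toggle lever, rad: 0 = off, leaning 0.5 rad to the extractor's front (-x); 1.0 = on, at its stop, leaning 0.5 rad to the extractor's back (+x). Starts between 0 and 0.25, moves with about 0.06 N m of friction and stays where it is left.
- switch_tip (a point): Centre of the 26 mm black ball on the toggle lever's end. Lever: 10 mm steel rod, 80 mm from pivot to ball centre; the pivot is a level axle along the extractor's y, 40 mm above the bench at extractor x = 0, y = -115 mm, in a grey block 70 (x) x 50 (y) mm, top 43 mm above the bench.
- slim_nozzle: A nozzle that does not fit: same light grey plastic and length (130 mm), 34 mm outside diameter, 42 mm cuff. Stands upright. Origin at the centre of its cuff-end face. To be left alone.
- wide_nozzle: A nozzle that is too loose: same light grey plastic and length (130 mm), 66 mm outside diameter, 74 mm cuff. Stands upright. Origin at the centre of its cuff-end face. To be left alone.
- cell_pack: Three violet cells in black end holders, 66 x 67 x 24 mm, lying on the bench; origin under its centre. To be left alone.
- tape_roll: Amber tape roll lying flat, 84 mm diameter, 19 mm high; origin under its centre. To be left alone.
- meter: Black multimeter lying flat, 75 x 150 x 40 mm; origin under its centre. To be left alone.
- cutters: Side cutters with black grips, about 135 mm long, 14 mm high, lying flat; origin under the middle. To be left alone.
- screwdriver: Screwdriver, 190 mm long, about 30 mm high, lying on the bench; handle to its -x. To be left alone.
Not all that is in view belongs to the job. Leave any purple look-alike of the nozzle alone.

How it is judged:
On the way, in this order (a step that is already met when the one before it is completed fails the run):
1. the nozzle is fully home on the port, cuff against the shoulder, while the fingers still touch it (z of nozzle_foot in the frame of port_seat below 0.004 m and distance between nozzle_foot and port_seat below 0.006 m and angle between the z axis of nozzle_foot and the z axis of port_seat, either way round below 0.12 rad and contact force between the fingers and nozzle above 0.3 N), for 0.2 s.
2. the lever is swung over to on, the nozzle still home and let go (value of joint switch above 0.85 rad and contact force between the fingers and nozzle below 0.1 N and z of nozzle_foot in the frame of port_seat below 0.004 m and distance between nozzle_foot and port_seat below 0.006 m and angle between the z axis of nozzle_foot and the z axis of port_seat, either way round below 0.12 rad), for 0.2 s.
At the end, for the whole second after the job is handed in: The nozzle sits on the port at rest: its cuff-end centre within 6 mm of the shoulder's centre and less than 4 mm above the shoulder, its axis within 0.12 rad of the port's; the lever stands beyond 0.85 rad (on) (z of nozzle_foot in the frame of port_seat below 0.004 m and distance between nozzle_foot and port_seat below 0.006 m and angle between the z axis of nozzle_foot and the z axis of port_seat, either way round below 0.12 rad and value of joint switch above 0.85 rad and linear speed of nozzle below 0.02 m/s); the robot touches nothing.
It fails at once if one of the other two nozzles is shoved more than 40 mm or tipped over (distance of any of slim_nozzle, wide_nozzle from where it was at the start of the episode above 0.04 m or angle between any of slim_nozzle, wide_nozzle's own z axis and vertical above 0.5 rad).
It fails at once if another loose thing on the bench is shoved more than 40 mm (distance of any of cell_pack, tape_roll, meter, cutters, screwdriver from where it was at the start of the episode above 0.04 m).
It also fails if it takes over 53 s, if anything falls off the work surface, if the arm or the gripper's body presses on something with over 40 N, if the wrist force passes 120 N, or if a joint passes its speed limit or range.

## Working session

There is one attempt and no reset: what is moved stays moved. The work goes in short steps, Python scripts to look and compute and a shell command to move; the robot and the scene stay as the last step left them, time stands still between calls to the robot, and variables do not carry over. Pictures are saved under pics/ and viewed, at most 10 in all, crops included, and the job is handed in when it is done.

```bash
mkdir -p pics; cat > look.py <<'E'
from station import get_state, cams, arm, nets
import cv2, numpy as np
def snap(cam,name):
    f=cams.grab_frame(cam); cv2.imwrite(f'pics/{name}.png',f['img'][:,:,::-1]); return f
def ray(f,uv):
    p=cv2.undistortPoints(np.array([[uv]],float),f['mtx'],f['D'])[0,0]
    d=f['R'].T@np.r_[p,1]; return -f['R'].T@f['t'], d/np.linalg.norm(d)
def proj(f,X):
    r,_=cv2.Rodrigues(f['R']); return cv2.projectPoints(np.array(X,float).reshape(-1,1,3),r,f['t'],f['mtx'],f['D'])[0][:,0]
def tri(rs):
    A=sum(np.eye(3)-np.outer(d,d) for c,d in rs); b=sum((np.eye(3)-np.outer(d,d))@c for c,d in rs)
    X=np.linalg.solve(A,b); return X,[np.linalg.norm(np.cross(X-c,d)) for c,d in rs]
E
python3 - <<'E'
from look import *
import numpy as np
np.set_printoptions(precision=3,suppress=True)
a=snap('scene','s0');b=snap('top','t0')
ims=[a['img'],b['img']]
cv2.imwrite('pics/both.png',np.vstack([x for x in ims])[:,:,::-1])
for c in ('scene','top'):
    for l in ['nozzle','slim_nozzle','wide_nozzle','port_seat','port_mouth','switch_tip','extractor','meter','tape_roll','cell_pack','screwdriver','cutters']:
        print(c,l,[(np.round(r['centre'],3).tolist(),round(r['confidence'],2)) for r in nets.pinpoint(c,l)][:4])
s=get_state();print(s['t'],s['eef_pos'],s['ee_rot'],s['width'])
E
```

```text
scene nozzle [([0.488, 0.485, -0.0], 0.92), ([0.386, 0.372, -0.002], 0.65), ([0.299, -0.288, -0.0], 0.62), ([0.572, 0.401, -0.001], 0.58)]
scene slim_nozzle [([0.587, 0.256, 0.001], 0.74)]
scene wide_nozzle [([0.445, 0.194, -0.0], 0.72), ([0.623, -0.143, -0.005], 0.6)]
scene port_seat [([0.576, -0.089, 0.132], 0.6)]
scene port_mouth [([0.558, -0.086, 0.175], 0.61)]
scene switch_tip [([0.627, -0.26, 0.119], 0.63), ([0.32, 0.252, 0.002], 0.62)]
scene extractor [([0.626, -0.144, -0.004], 0.77), ([0.372, 0.054, 0.004], 0.17)]
scene meter [([0.296, -0.29, 0.0], 0.88)]
scene tape_roll [([0.372, -0.111, -0.0], 0.8)]
scene cell_pack [([0.371, 0.057, -0.001], 0.49)]
scene screwdriver [([0.737, 0.288, -0.0], 0.77), ([0.298, -0.29, 0.004], 0.2)]
scene cutters [([0.556, -0.085, 0.177], 0.75), ([0.32, 0.252, 0.002], 0.52)]
top nozzle [([0.569, 0.402, -0.0], 0.84), ([0.495, 0.485, 0.0], 0.82), ([0.479, 0.378, 0.002], 0.58)]
top slim_nozzle [([0.584, 0.256, 0.002], 0.73), ([0.48, 0.38, -0.001], 0.63), ([0.58, -0.086, 0.139], 0.34)]
top wide_nozzle [([0.45, 0.197, -0.004], 0.85)]
top port_seat [([0.581, -0.085, 0.142], 0.65), ([0.296, -0.295, -0.002], 0.37)]
top port_mouth [([0.559, -0.089, 0.177], 0.97)]
top switch_tip [([0.735, 0.285, -0.001], 0.73), ([0.617, -0.26, 0.115], 0.49), ([0.56, -0.09, 0.178], 0.4)]
top extractor [([0.622, -0.143, 0.002], 0.66)]
top meter [([0.296, -0.293, 0.001], 0.97)]
top tape_roll [([0.378, -0.114, 0.002], 0.93)]
top cell_pack [([0.587, 0.256, -0.003], 0.71)]
top screwdriver [([0.736, 0.287, 0.001], 0.87)]
top cutters [([0.323, 0.249, -0.001], 0.85), ([0.624, -0.145, -0.001], 0.18)]
1.3 [0.226 0.636 0.227] [ 3.142  0.    -0.341] 0.08738420998191833
```

View pics/s0.png

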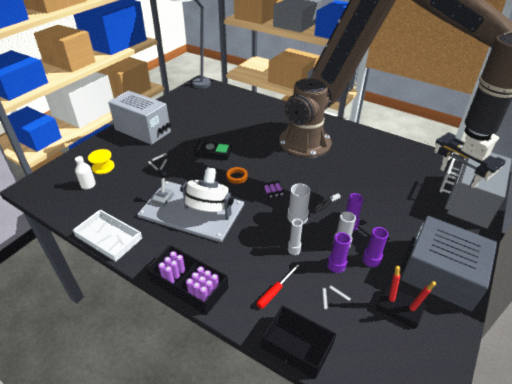

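View pics/t0.png

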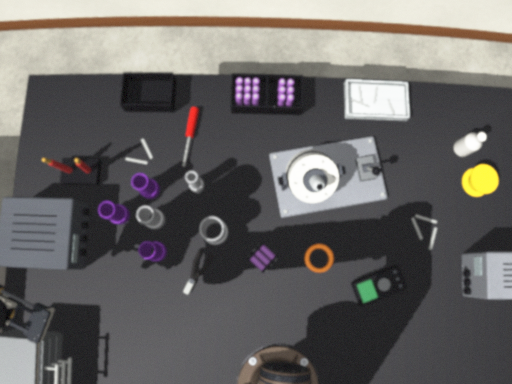

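The scene view shows three grey tubes: wide (298,203), slim (296,237) and middle (346,228). The top view shows the same three at (213,230), (194,181) and (150,215). Purple look-alikes stand around the middle one in the top view, at (145,185), (112,212) and (151,250). The grey tube at (150,215) fits the description: it isn't purple and its width is between the other two. I'll confirm that in one enlarged crop.

```bash
python3 - <<'E'
import cv2, numpy as np
t=cv2.imread('pics/t0.png');s=cv2.imread('pics/s0.png')
a=cv2.resize(t[160:260,95:235],(400,286),interpolation=cv2.INTER_CUBIC)
b=cv2.resize(s[170:280,270:400],(400,338),interpolation=cv2.INTER_CUBIC)[:286]
c=cv2.resize(t[125:225,260:400],(800,571),interpolation=cv2.INTER_CUBIC)
c=cv2.resize(t[130:222,262:394],(430,300),interpolation=cv2.INTER_CUBIC)
d=cv2.resize(s[160:240,130:250],(370,300),interpolation=cv2.INTER_CUBIC)
cv2.imwrite('pics/crop.png',np.vstack([np.hstack([a,b]),np.hstack([c,d])]))
E
```

```text
(no output)
```

View pics/crop.png

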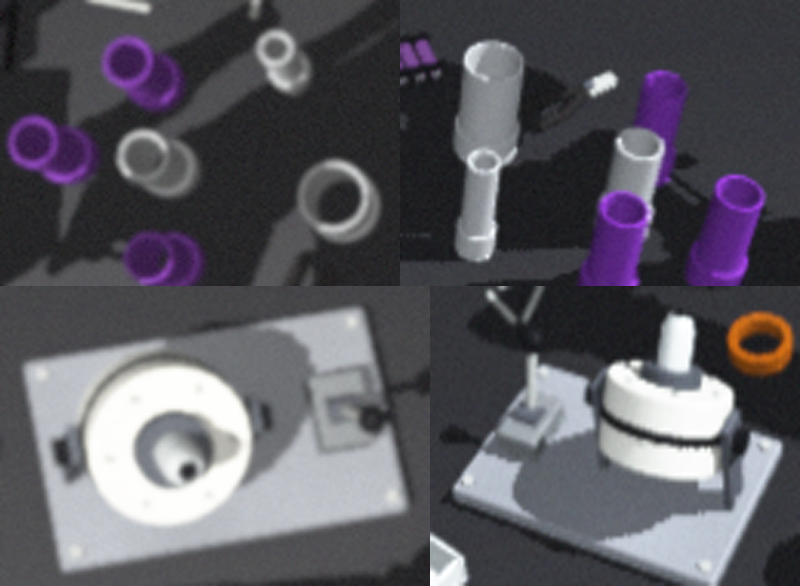

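The crop confirms it. The middle grey tube's rim is at top pixel (145,214) and scene pixel (347,217). It is clearly narrower than the wide tube and wider than the slim one. I'll triangulate it next and fit the plate.

```bash
python3 - <<'E'
from look import *
np.set_printoptions(precision=4,suppress=True)
s=cams.grab_frame('scene');t=cams.grab_frame('top')
print('rim',tri([ray(t,(145,214.3)),ray(s,(347.3,216.9))]))
cs=[]
for u,v in [(22,76),(362,19),(410,226),(62,286)]:
    c,d=ray(t,(262+u/3.258,130+v/3.261)); X=c+d*(0.018-c[2])/d[2]; cs.append(X)
cs=np.array(cs);print(cs,'centre',cs.mean(0))
# order in extractor frame: (+x,+y),(+x,-y),(-x,-y),(-x,+y)
m=np.array([[.1,.165],[.1,-.165],[-.1,-.165],[-.1,.165]])
A=cs[:,:2]-cs[:,:2].mean(0);H=m.T@A
psi=np.arctan2(H[0,1]-H[1,0],H[0,0]+H[1,1]);print('yaw',psi)
print('size',np.linalg.norm(cs[0]-cs[1]),np.linalg.norm(cs[1]-cs[2]))
for f,p in((t,(262+188/3.258,130+184/3.261)),):
    c,d=ray(f,p);print('mouth@.177',c+d*(0.1767-c[2])/d[2])
c,d=ray(t,(262+372/3.258,130+132/3.261));print('ball@.112',c+d*(0.112-c[2])/d[2])
for c in('top','scene'):
  for l in('port_mouth','port_seat','switch_tip','nozzle'):
    print(c,l,[(np.round(r['centre'],3).tolist(),round(r['confidence'],2)) for r in nets.pinpoint(c,l)][:4])
print(get_state()['t'])
E
```

```text
rim (array([0.48  , 0.3793, 0.1242]), [np.float64(0.0007689720769110286), np.float64(0.0007689720769111199)])
[[ 0.6881  0.0401  0.018 ]
 [ 0.7538 -0.2837  0.018 ]
 [ 0.5551 -0.3241  0.018 ]
 [ 0.4918  0.0002  0.018 ]] centre [ 0.6222 -0.1419  0.018 ]
yaw 0.19745172152530316
size 0.330473084479999 0.20280039243166262
mouth@.177 [ 0.5587 -0.0893  0.1767]
ball@.112 [ 0.6214 -0.2614  0.112 ]
top port_mouth [([0.56, -0.091, 0.178], 0.79)]
top port_seat [([0.581, -0.087, 0.139], 0.69)]
top switch_tip [([0.616, -0.261, 0.118], 0.39)]
top nozzle [([0.481, 0.379, 0.001], 0.86), ([0.566, 0.402, 0.002], 0.64), ([0.489, 0.486, 0.001], 0.62)]
scene port_mouth [([0.555, -0.086, 0.176], 0.77)]
scene port_seat [([0.582, -0.086, 0.132], 0.55), ([0.376, 0.057, -0.001], 0.44)]
scene switch_tip [([0.625, -0.259, 0.12], 0.42)]
scene nozzle [([0.57, 0.397, -0.001], 0.93), ([0.482, 0.384, -0.005], 0.9), ([0.384, 0.37, -0.002], 0.7), ([0.558, -0.086, 0.174], 0.49)]
1.8
```

```bash
python3 -m creep '{"translation":[[32,-32,0],[32,-32,0],[32,-32,0],[32,-32,0],[32,-32,0],[32,-32,0],[32,-32,0],[30,-33,0]],"spin":[0.122,0.122,0.122,0.122,0.122,0.122,0.122,0.122],"gripper":[1,1,1,1,1,1,1,1]}' 20
python3 -m creep '{"translation":[[0,0,0],[0,0,0]],"spin":[0,0],"gripper":[1,1]}' 20
python3 - <<'E'
from look import *
f=snap('wrist','w1');s=get_state();print(s['t'],s['eef_pos'],s['ee_rot'])
print([(np.round(r['centre'],3).tolist(),round(r['confidence'],2)) for r in nets.pinpoint('wrist','nozzle')])
print(proj(f,[[.48,.379,.13],[.48,.379,0]]))
E
```

```text
t: 2.6
eef_pos: [0.4808, 0.3778, 0.2268]
ee_rot: [-3.142, -0.001, 0.64]
force: [0.6, 0.5, -1.0]
width: 0.0875
gripper_force: 0.0
t: 2.8
eef_pos: [0.4804, 0.3782, 0.2266]
ee_rot: [-3.141, -0.0, 0.632]
force: [-0.4, 0.0, -0.1]
width: 0.088
gripper_force: 0.0
2.85 [0.47977692 0.37900703 0.22661501] [-3.14142227e+00 -1.57119186e-04  6.33068432e-01]
[([0.492, 0.49, -0.002], 0.89), ([0.478, 0.379, -0.002], 0.75), ([0.572, 0.399, 0.001], 0.75), ([0.383, 0.369, -0.003], 0.71)]
[[251.98909457 197.59352487]
 [252.74418525 168.83493127]]
```

View pics/w1.png

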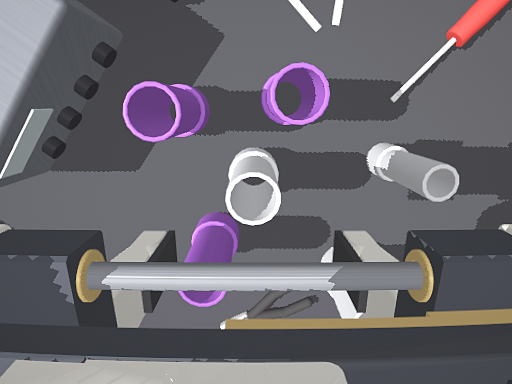

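The rim is at wrist pixel (253,198), which matches the prediction of (252,198). I'll descend and grip high on the tube.

```bash
python3 -m creep '{"translation":[[0,0,-30],[0,0,-40],[0,0,-40],[0,0,-30],[0,0,-8],[0,0,0],[0,0,0],[0,0,0]],"spin":[0,0,0,0,0,0,0,0],"gripper":[1,1,1,1,1,0.4,0.4,0.4]}' 20
python3 -m creep '{"translation":[[0,0,0],[0,0,0],[0,0,0],[0,0,0],[0,0,20],[0,0,40],[0,0,50],[0,0,50]],"spin":[0,0,0,0,0,0,0,0],"gripper":[0.4,0.4,0.4,0.4,0.4,0.4,0.4,0.4]}' 20
```

```text
t: 3.7
eef_pos: [0.4803, 0.3805, 0.0806]
ee_rot: [-3.141, -0.003, 0.636]
force: [1.4, -0.1, 0.4]
width: 0.0691
gripper_force: 0.0
t: 4.5
eef_pos: [0.4792, 0.3785, 0.2397]
ee_rot: [3.141, 0.002, 0.635]
force: [1.2, 2.0, -0.5]
width: 0.0474
gripper_force: 20.0
```

```bash
python3 -m creep '{"translation":[[2,-10,30],[5,-30,20],[8,-44,10],[8,-44,10],[8,-44,0],[8,-44,0],[8,-44,0],[8,-44,0]],"spin":[-0.05,-0.05,-0.05,-0.05,-0.05,-0.05,-0.05,-0.05],"gripper":[0.4,0.4,0.4,0.4,0.4,0.4,0.4,0.4]}' 20
python3 -m creep '{"translation":[[9,-44,0],[9,-44,0],[8,-40,0],[5,-25,0],[0,-10,0],[0,0,0],[0,0,0],[0,0,0]],"spin":[-0.038,0,0,0,0,0,0,0],"gripper":[0.4,0.4,0.4,0.4,0.4,0.4,0.4,0.4]}' 20
python3 - <<'E'
from look import *
a=snap('scene','a');b=snap('wrist','b')
A=cv2.resize(a['img'][130:260,110:290],(540,390));B=b['img']
cv2.imwrite('pics/m1.png',np.hstack([cv2.resize(A,(388,280)),cv2.resize(B,(373,280))])[:,:,::-1])
for c in('scene','wrist','top'):
  for l in('nozzle_foot','port_mouth','port_seat','switch_tip'):
    print(c,l,[(np.round(r['centre'],3).tolist(),round(r['confidence'],2)) for r in nets.pinpoint(c,l)][:3])
s=get_state();print(s['t'],s['eef_pos'],s['ee_rot'],s['width'],s['force'])
E
```

```text
t: 5.3
eef_pos: [0.5344, 0.0733, 0.3086]
ee_rot: [-3.141, -0.0, 0.233]
force: [2.2, 0.2, -0.7]
width: 0.0472
gripper_force: 20.0
t: 6.1
eef_pos: [0.5655, -0.0869, 0.3086]
ee_rot: [-3.141, -0.0, 0.198]
force: [0.1, -0.1, -0.6]
width: 0.0474
gripper_force: 20.0
scene nozzle_foot [([0.379, 0.37, -0.0], 0.93), ([0.493, 0.487, 0.004], 0.92), ([0.572, 0.4, -0.007], 0.88)]
scene port_mouth [([0.557, -0.084, 0.177], 0.8)]
scene port_seat [([0.584, -0.088, 0.132], 0.6)]
scene switch_tip [([0.628, -0.258, 0.12], 0.67)]
wrist nozzle_foot []
wrist port_mouth []
wrist port_seat [([0.578, -0.09, 0.135], 0.78)]
wrist switch_tip [([0.622, -0.259, 0.112], 0.91), ([0.45, 0.197, 0.001], 0.39)]
top nozzle_foot [([0.479, 0.382, -0.003], 0.9), ([0.492, 0.49, 0.001], 0.63), ([0.573, 0.4, 0.002], 0.6)]
top port_mouth [([0.56, -0.091, 0.178], 0.79)]
top port_seat [([0.581, -0.087, 0.139], 0.69)]
top switch_tip [([0.616, -0.261, 0.118], 0.39)]
6.8 [ 0.56559848 -0.08791754  0.30855026] [3.14157246e+00 3.78297323e-05 1.97081538e-01] 0.04727669819196692 [-0.37094024  0.91706495 -1.54463634]
```

View pics/m1.png

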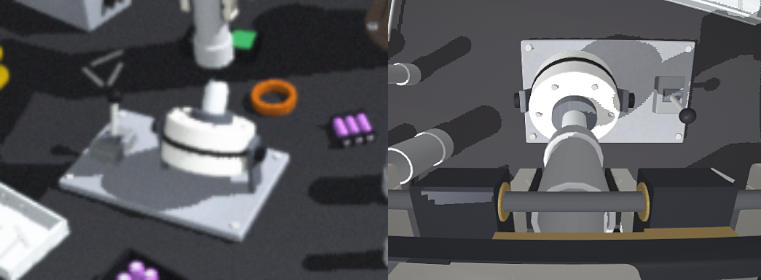

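Scene crop: the nozzle hangs above the spigot at about (215,60), with the port at (213,95). Wrist view: the nozzle at (575,170) is in line with the drum. The grasp is upright, so I'll lower it over the tip and watch the force.

```bash
python3 -m creep '{"translation":[[0,0,-20],[0,0,-15],[0,0,-10],[0,0,-6],[0,0,-5],[0,0,-3],[0,0,-3],[0,0,0]],"spin":[0,0,0,0,0,0,0,0],"gripper":[0.4,0.4,0.4,0.4,0.4,0.4,0.4,0.4]}' 20
python3 - <<'E'
from look import *
a=snap('scene','c');b=snap('top','d')
cv2.imwrite('pics/m2.png',np.hstack([cv2.resize(a['img'][130:240,150:260],(390,390)),cv2.resize(b['img'][130:230,260:360],(390,390))])[:,:,::-1])
s=get_state();print(s['t'],s['eef_pos'],s['ee_rot'],s['width'],s['force'],s['moment'])
E
```

```text
t: 7.6
eef_pos: [0.5656, -0.0879, 0.2465]
ee_rot: [-3.142, -0.0, 0.197]
force: [0.9, -0.5, -0.8]
width: 0.0468
gripper_force: 20.0
7.7 [ 0.56577258 -0.08786328  0.24685847] [ 3.14146491e+00 -4.27944465e-04  1.97281167e-01] 0.047091995389812666 [-0.08620418 -0.31058864 -0.80500626] [-0.03134823 -0.01839653 -0.00603406]
```

View pics/m2.png

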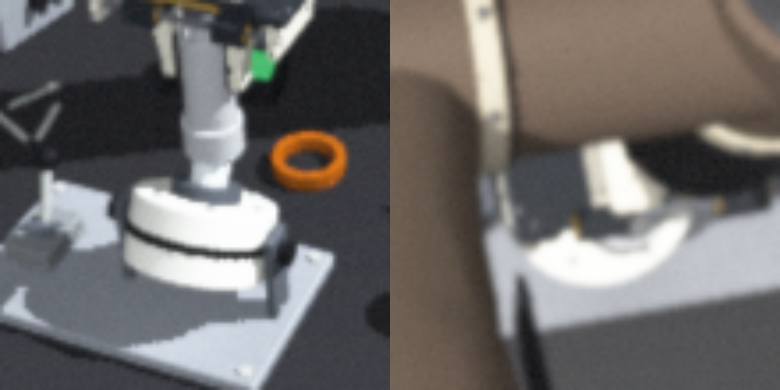

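No contact force, and the cuff is over the spigot tip: the cuff is at (212,140) in the left crop, with the spigot going into it. Next I'll swing the grip toward the extractor's front so the tube pivots in the pads to the lean.

```bash
python3 -m creep '{"translation":[[-5,-1,-2],[-6,-1,-1],[-6,-1,-1],[-6,-1,-1.5]],"spin":[0,0,0,0],"gripper":[0.4,0.4,0.4,0.4]}' 20
python3 -m creep '{"translation":[[-6,-1.5,-2],[-6,-1.5,-2.5],[-6,-1.2,-3],[-4,-1,-3],[0,0,0]],"spin":[0,0,0,0,0],"gripper":[0.4,0.4,0.4,0.4,0.4]}' 20
python3 - <<'E'
from look import *
a=snap('scene','e');b=snap('wrist','f')
cv2.imwrite('pics/m3.png',np.hstack([cv2.resize(a['img'][130:240,150:260],(390,390)),cv2.resize(b['img'],(400,390))])[:,:,::-1])
s=get_state();print(s['t'],s['eef_pos'],s['ee_rot'],s['width'],s['force'],s['moment'])
E
```

```text
t: 8.1
eef_pos: [0.5425, -0.0919, 0.2414]
ee_rot: [3.141, -0.001, 0.197]
force: [3.8, 0.5, -1.0]
width: 0.0465
gripper_force: 20.0
t: 8.6
eef_pos: [0.5195, -0.0972, 0.2302]
ee_rot: [-3.141, 0.001, 0.197]
force: [1.2, 0.3, -1.8]
width: 0.0465
gripper_force: 20.0
8.7 [ 0.51963468 -0.09721538  0.23013397] [-3.14139499e+00  2.13792803e-03  1.97007035e-01] 0.04672295576743741 [ 0.1182726   0.24652407 -0.7397315 ] [ 0.00985257 -0.0765638   0.04262901]
```

View pics/m3.png

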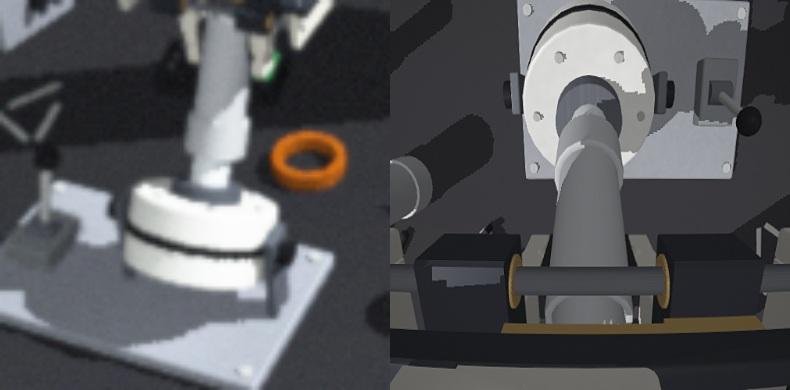

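The tube is leaning and threaded on the spigot (left crop (215,135), right crop (590,120)), and forces are small. Now I'll push along the port axis.

```bash
python3 -m creep '{"translation":[[2,0.4,-4.5],[2,0.4,-4.5],[2.2,0.4,-4.5],[2.3,0.5,-4.5],[2.4,0.5,-4.4],[0,0,0]],"spin":[0,0,0,0,0,0],"gripper":[0.4,0.4,0.4,0.4,0.4,0.4]}' 20
python3 -m creep '{"translation":[[1.2,0.2,-2.2],[1.2,0.2,-2.2],[1.2,0.2,-2.2],[0,0,0]],"spin":[0,0,0,0],"gripper":[0.4,0.4,0.4,0.4]}' 20
```

```text
t: 9.3
eef_pos: [0.532, -0.0947, 0.2074]
ee_rot: [-3.142, 0.0, 0.197]
force: [2.1, 1.6, -0.0]
width: 0.0467
gripper_force: 20.0
t: 9.7
eef_pos: [0.5321, -0.0951, 0.2023]
ee_rot: [3.141, 0.005, 0.197]
force: [-12.4, -0.1, 12.9]
width: 0.0463
gripper_force: 20.0
```

```bash
python3 -m creep '{"translation":[[0.2,0,-2],[0,0,-2],[0,0,0],[0,0,0],[0,0,0]],"spin":[0,0,0,0,0],"gripper":[0.4,0.4,0.4,0.4,0.4]}' 20
python3 - <<'E'
from look import *
a=snap('scene','g');b=snap('wrist','h')
cv2.imwrite('pics/m4.png',np.hstack([cv2.resize(a['img'][130:230,160:260],(400,400),interpolation=2),cv2.resize(b['img'][50:250,130:380],(400,400))])[:,:,::-1])
s=get_state();print(s['t'],s['eef_pos'],s['ee_rot'],s['width'],s['force'],s['moment'])
for c in('scene','wrist'): print([(np.round(r['centre'],3).tolist(),round(r['confidence'],2)) for r in nets.pinpoint(c,'nozzle_foot')][:6])
E
```

```text
t: 10.2
eef_pos: [0.5317, -0.0952, 0.1984]
ee_rot: [3.142, 0.006, 0.197]
force: [-14.4, 0.5, 16.0]
width: 0.0466
gripper_force: 20.0
10.3 [ 0.53168539 -0.09517325  0.19842223] [3.14154867 0.00596207 0.19706628] 0.04633181918247773 [-14.48079162   0.89413746  15.97556465] [0.47399946 5.17653859 0.16145761]
[([0.491, 0.49, 0.001], 0.89), ([0.566, 0.402, -0.003], 0.82), ([0.38, 0.368, -0.002], 0.81), ([0.581, -0.09, 0.136], 0.71)]
[]
```

View pics/m4.png

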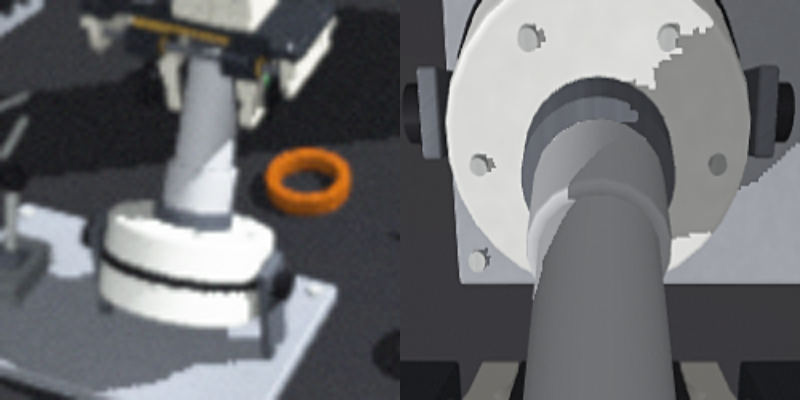

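The scene net puts the foot at (0.581,-0.090,0.136), which is the seat. The crop shows the cuff at (195,205) down on the dark shoulder. I'll check that against the wrist view: the far edge of the shoulder is at about v=87 and the far edge of the cuff foot at about v=110.

```bash
python3 - <<'E'
from look import *
f=cams.grab_frame('wrist')
p=0.197; ex=np.array([np.cos(p),np.sin(p),0]);ey=np.array([-np.sin(p),np.cos(p),0]);ez=np.array([0,0,1])
pz=-.5*ex+.866*ez; px=.866*ex+.5*ez; seat=np.array([.581,-.0855,.136])
th=np.linspace(0,2*np.pi,200)
def ring(s,r): return seat+s*pz+r*(np.cos(th)[:,None]*px+np.sin(th)[:,None]*ey)
q=lambda s,r: proj(f,ring(s,r))
print('shoulder top v',q(0,.034)[:,1].min(),'u',q(0,.034)[:,0].min(),q(0,.034)[:,0].max())
for s in(0,.004,.008): 
  a=q(s,.029);b=q(s+.035,.029);print(s,'foot top v',a[:,1].min(),'cuff end ring v',b[:,1].min(),b[:,0].min(),b[:,0].max())
g=f['img'].astype(int)
print([tuple(g[v,258]) for v in range(80,120,2)])
s=get_state();print(s['force'],s['t'])
E
```

```text
shoulder top v 99.55266237605032 u 204.87982895293555 301.4876146918926
0 foot top v 106.62738627300963 cuff end ring v 138.92553981020632 206.6342175378405 299.3977458331628
0.004 foot top v 109.8991853372386 cuff end ring v 143.2186952180707 205.93154261204248 300.0567958622044
0.008 foot top v 113.26872459053992 cuff end ring v 147.65689360107302 205.20917064407038 300.7343207993381
[(np.int64(219), np.int64(219), np.int64(217)), (np.int64(219), np.int64(219), np.int64(217)), (np.int64(219), np.int64(219), np.int64(217)), (np.int64(223), np.int64(223), np.int64(221)), (np.int64(165), np.int64(166), np.int64(163)), (np.int64(58), np.int64(60), np.int64(66)), (np.int64(62), np.int64(65), np.int64(69)), (np.int64(62), np.int64(65), np.int64(70)), (np.int64(57), np.int64(59), np.int64(64)), (np.int64(77), np.int64(80), np.int64(85)), (np.int64(105), np.int64(108), np.int64(117)), (np.int64(103), np.int64(107), np.int64(115)), (np.int64(103), np.int64(107), np.int64(114)), (np.int64(103), np.int64(106), np.int64(114)), (np.int64(102), np.int64(106), np.int64(114)), (np.int64(121), np.int64(123), np.int64(125)), (np.int64(120), np.int64(122), np.int64(124)), (np.int64(120), np.int64(121), np.int64(124)), (np.int64(119), np.int64(120), np.int64(123)), (np.int64(118), np.int64(120), np.int64(122))]
[-14.70678612   0.99992316  15.45945096] 10.45
```

```bash
python3 -m creep '{"translation":[[-1.5,-0.3,0],[-1,-0.2,-1],[0.5,0.1,-1],[0.5,0.1,-1],[0,0,0],[0,0,0]],"spin":[0,0,0,0,0,0],"gripper":[0.4,0.4,0.4,0.4,0.4,0.4]}' 45
python3 - <<'E'
from look import *
f=snap('wrist','i');s=get_state();print(s['t'],s['eef_pos'],s['ee_rot'],s['force'],s['gripper_force'])
g=f['img'].astype(int).sum(2)//3
for u in(246,252,258): print(u,g[78:125,u].tolist())
g2=cv2.imread('pics/h.png').astype(int).sum(2)//3
print('old',g2[78:125,252].tolist())
cv2.imwrite('pics/m5.png',cv2.resize(f['img'][70:190,180:330],(800,600),interpolation=2)[:,:,::-1])
E
```

```text
t: 11.05
eef_pos: [0.5312, -0.0953, 0.1977]
ee_rot: [3.141, 0.003, 0.198]
force: [-19.7, 3.3, 28.8]
width: 0.0466
gripper_force: 45.0
11.1 [ 0.531221   -0.09534055  0.19768065] [3.14092751e+00 2.61334507e-03 1.97713924e-01] [-19.50638184   3.88695202  29.80317012] 45.00380184617825
246 [218, 218, 218, 218, 219, 219, 219, 220, 226, 205, 124, 62, 71, 75, 74, 75, 74, 75, 72, 70, 97, 110, 111, 110, 110, 109, 110, 111, 110, 110, 110, 95, 139, 139, 136, 137, 137, 137, 137, 135, 136, 136, 137, 136, 137, 135, 136]
252 [218, 218, 218, 218, 219, 218, 219, 221, 230, 194, 49, 65, 70, 70, 71, 70, 70, 69, 67, 77, 108, 113, 111, 111, 110, 111, 111, 111, 111, 110, 107, 136, 131, 128, 128, 128, 129, 128, 129, 128, 127, 129, 128, 128, 128, 127, 127]
258 [217, 217, 218, 218, 218, 218, 218, 219, 227, 197, 80, 55, 64, 65, 65, 64, 66, 61, 59, 58, 103, 111, 108, 108, 108, 107, 108, 108, 109, 107, 106, 129, 123, 122, 122, 121, 120, 121, 121, 121, 121, 121, 120, 120, 111, 112, 113]
old [218, 218, 219, 218, 218, 218, 219, 220, 226, 205, 121, 56, 68, 69, 70, 71, 71, 70, 69, 65, 97, 111, 112, 111, 111, 111, 111, 111, 111, 112, 111, 102, 130, 129, 129, 128, 128, 128, 128, 128, 127, 128, 126, 126, 128, 127, 127]
```

View pics/m5.png

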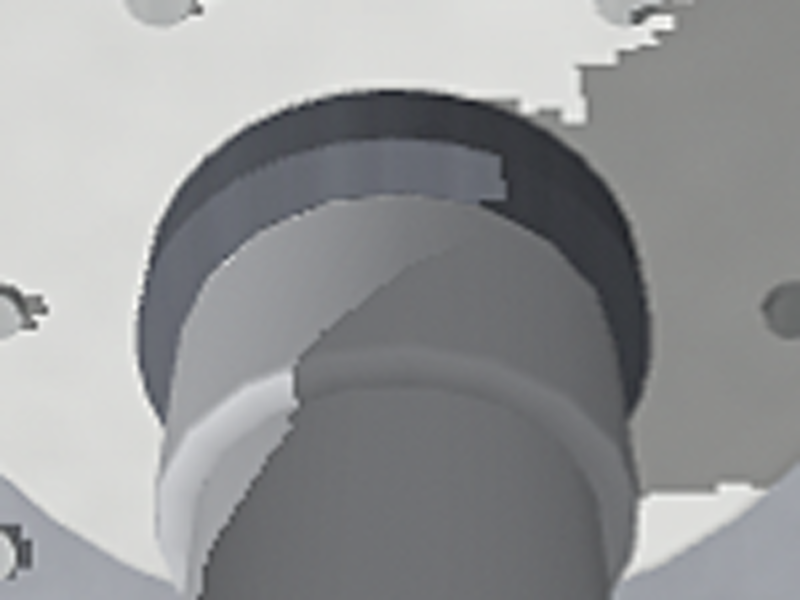

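The push force rose to about 36 N, all of it axial, with almost no motion. In the crop the cuff edge at (390,195) lies on the shoulder face, so the nozzle is home. Fingers have held it at this stop for more than 0.2 s. Now I'll relieve the push, let go, and rise straight up.

```bash
python3 -m creep '{"translation":[[0,0,0],[0,0,2],[0,0,0],[0,0,0],[0,0,0],[0,0,0],[0,0,0],[0,0,0]],"spin":[0,0,0,0,0,0,0,0],"gripper":[0.4,0.4,0.7,1,1,1,1,1]}' 20
python3 -m creep '{"translation":[[0,0,0],[0,0,10],[0,0,20],[0,0,30],[0,0,30],[0,0,20],[0,0,0]],"spin":[0,0,0,0,0,0,0],"gripper":[1,1,1,1,1,1,1]}' 20
python3 - <<'E'
from look import *
f=snap('scene','j');g=snap('wrist','k')
for c in('scene','wrist'):
  for l in('nozzle_foot','switch_tip'): print(c,l,[(np.round(r['centre'],3).tolist(),round(r['confidence'],2)) for r in nets.pinpoint(c,l)][:6])
E
```

```text
t: 11.9
eef_pos: [0.5338, -0.0945, 0.1964]
ee_rot: [-3.142, 0.0, 0.197]
force: [0.1, -0.9, -0.2]
width: 0.086
gripper_force: 0.0
t: 12.6
eef_pos: [0.5353, -0.0947, 0.3109]
ee_rot: [3.14, -0.006, 0.198]
force: [0.0, 0.2, -0.5]
width: 0.0879
gripper_force: 0.0
scene nozzle_foot [([0.571, 0.4, -0.002], 0.9), ([0.582, -0.087, 0.139], 0.74), ([0.382, 0.367, 0.002], 0.66), ([0.492, 0.49, 0.001], 0.66)]
scene switch_tip [([0.298, -0.289, -0.0], 0.45), ([0.625, -0.259, 0.121], 0.4), ([0.584, -0.087, 0.134], 0.36)]
wrist nozzle_foot []
wrist switch_tip [([0.621, -0.26, 0.116], 0.88)]
```

```bash
python3 -m creep '{"translation":[[10,-35,0],[11,-36,0],[11,-36,0],[10,-36,0],[10,-34,0],[0,0,-20],[0,0,-35],[0,0,-40]],"spin":[0,0,0,0,0,0,0,0],"gripper":[0.5,0,0,0,0,0,0,0]}' 10
python3 -m creep '{"translation":[[0,0,-40],[0,0,-40],[0,0,-25],[0,0,-15],[0,0,0],[0,0,0]],"spin":[0,0,0,0,0,0],"gripper":[0,0,0,0,0,0]}' 10
python3 - <<'E'
from look import *
g=snap('wrist','l');s=get_state();print(s['eef_pos'],s['width'],s['force'])
print([(np.round(r['centre'],3).tolist(),round(r['confidence'],2)) for r in nets.pinpoint('wrist','switch_tip')])
E
```

```text
t: 13.7
eef_pos: [0.586, -0.2722, 0.2106]
ee_rot: [3.141, -0.001, 0.196]
force: [0.4, 0.5, -0.1]
width: 0.0292
gripper_force: 0.0
t: 14.3
eef_pos: [0.5858, -0.2716, 0.0914]
ee_rot: [-3.142, 0.001, 0.197]
force: [0.5, 0.6, 0.9]
width: 0.0006
gripper_force: 0.0
[ 0.58633235 -0.27173376  0.09225964] -7.788036112115198e-06 [-0.41714086 -0.84083929  0.33983676]
[([0.622, -0.254, 0.115], 0.94)]
```

```bash
python3 -m creep '{"translation":[[8,1.6,0],[8,1.6,0],[8,1.6,0],[8,1.6,0],[8,1.6,0],[8,1.6,0],[8,1.6,0],[6,1.2,0]],"spin":[0,0,0,0,0,0,0,0],"gripper":[0,0,0,0,0,0,0,0]}' 10
python3 -m creep '{"translation":[[4,0.8,0],[3,0.6,0],[3,0.6,0],[2,0.4,0],[0,0,0],[0,0,0]],"spin":[0,0,0,0,0,0],"gripper":[0,0,0,0,0,0]}' 10
```

```text
t: 15.2
eef_pos: [0.6485, -0.2589, 0.0912]
ee_rot: [-3.141, 0.0, 0.197]
force: [-0.6, 1.0, -0.8]
width: 0.0006
gripper_force: 0.4
t: 15.8
eef_pos: [0.66, -0.2568, 0.0917]
ee_rot: [3.141, -0.0, 0.197]
force: [0.4, -0.2, -1.1]
width: 0.0005
gripper_force: 0.1
```

```bash
python3 -m creep '{"translation":[[2,0.4,0],[2,0.4,0],[2,0.4,0],[0,0,0],[0,0,0]],"spin":[0,0,0,0,0],"gripper":[0,0,0,0,0]}' 10
python3 - <<'E'
from look import *
f=snap('wrist','m');snap('scene','n')
for c in('scene','wrist'): print([(np.round(r['centre'],3).tolist(),round(r['confidence'],2)) for r in nets.pinpoint(c,'switch_tip')])
E
```

```text
t: 16.3
eef_pos: [0.6616, -0.2564, 0.0912]
ee_rot: [-3.14, 0.008, 0.196]
force: [-13.3, -2.2, 5.8]
width: 0.0001
gripper_force: 7.1
[([0.687, -0.247, 0.113], 0.5)]
[([0.681, -0.248, 0.108], 0.69)]
```

The lever is at its stop: 13 N of reaction and the ball at about (0.684,-0.248), where the on position should be. I'll back off and check everything.

```bash
python3 -m creep '{"translation":[[-6,-1.2,0],[-15,-3,0],[-15,-3,20],[0,0,40],[0,0,40],[0,0,40],[0,0,40],[0,0,0]],"spin":[0,0,0,0,0,0,0,0],"gripper":[0,0,0,0,0,0,0,0]}' 10
python3 -m creep '{"translation":[[0,-30,10],[0,-30,10],[0,0,0],[0,0,0]],"spin":[0,0,0,0],"gripper":[0,0,0,0]}' 10
python3 - <<'E'
from look import *
f=snap('scene','o');g=snap('wrist','p')
for c in('scene','wrist'):
  for l in('switch_tip','nozzle_foot','port_seat','slim_nozzle','wide_nozzle'): print(c,l,[(np.round(r['centre'],3).tolist(),round(r['confidence'],2)) for r in nets.pinpoint(c,l)][:5])
s=get_state();print(s['t'],s['force'])
cv2.imwrite('pics/m6.png',np.hstack([cv2.resize(f['img'][140:240,120:220+30],(455,350)),cv2.resize(g['img'],(345,350))])[:,:,::-1])
E
```

```text
t: 17.3
eef_pos: [0.6329, -0.2638, 0.2793]
ee_rot: [3.136, -0.011, 0.198]
force: [1.3, -0.9, 0.2]
width: 0.0008
gripper_force: 0.0
t: 17.7
eef_pos: [0.63, -0.3231, 0.2913]
ee_rot: [-3.142, -0.001, 0.196]
force: [0.7, 0.6, -0.0]
width: 0.0005
gripper_force: 0.0
scene switch_tip [([0.692, -0.245, 0.111], 0.49)]
scene nozzle_foot [([0.569, 0.402, -0.002], 0.92), ([0.38, 0.369, 0.0], 0.85), ([0.489, 0.489, 0.003], 0.74), ([0.581, -0.09, 0.138], 0.57), ([0.621, -0.141, -0.004], 0.22)]
scene port_seat [([0.581, -0.087, 0.132], 0.88)]
scene slim_nozzle [([0.587, 0.255, -0.003], 0.83)]
scene wide_nozzle [([0.445, 0.193, 0.003], 0.92), ([0.624, -0.144, -0.004], 0.43)]
wrist switch_tip [([0.687, -0.247, 0.107], 0.55)]
wrist nozzle_foot [([0.58, -0.084, 0.136], 0.88)]
wrist port_seat []
wrist slim_nozzle []
wrist wide_nozzle []
18.3 [-0.20792828 -0.40929863  0.78069798]
```

View pics/m6.png

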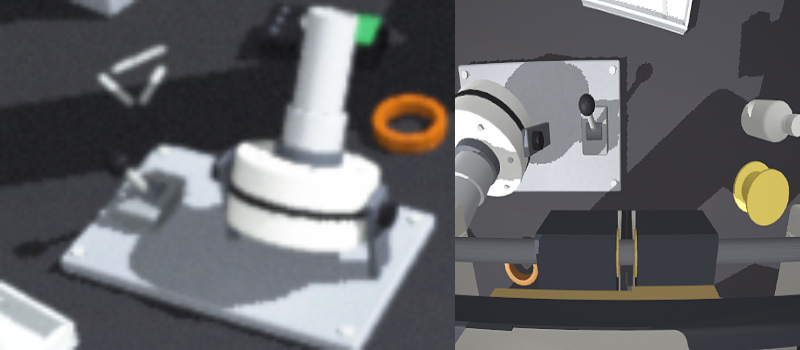

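The nozzle sits seated on the shoulder (left crop (318,150)), the lever leans to the back (ball at (120,160) left, (587,103) right), and the robot is clear of everything.

```bash
python3 -c "
from station import arm
print(arm.job_done())"
```

```text
the job is handed in; nothing more can be done
None
```

I handed the job in: the middle-width nozzle measured fully seated on the port, the lever is over to on at its stop, and I saw nothing else disturbed, but no verdict came back.

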